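# Load the welding carrier in the stand's order

## Robot

A 7-joint arm with a two-finger parallel gripper is mounted at the origin on the work surface. World frame = base frame: x ahead of the robot, y to its left, z up, the work surface at z = 0. Lengths are in m, angles in rad, forces in N, time in s.
With the tool pointing down it reaches from about 0.35 to 0.9 m from the base axis. Payload 8.1 kg.
Tool frame: the origin (TCP) lies where the fingers leave the gripper's body, on its centre line; the fingertips stand 66 mm ahead of it and the grasp point (between the pads) lies arm.grip_depth ahead of it (arm.grip_depth is the distance from the TCP to the grasp point, in m); z points along the fingers, y is the line along which they close (so a half turn about z gives the same grasp; the last joint's range is limited). The gripper opens to 92 mm and grips with 3 to 60 N. Pads are 19 mm wide; open, the fingers measure 130 mm over their backs; the gripper's body (75 mm by 190 mm) begins 47 mm behind the grasp point.
Start: joints at [-1.403, 0.434, 0.025, 1.573, -0.012, 1.134, -0.075], TCP at [0.167, 0.602, 0.292] pointing down, gripper open.
Joint ranges: [-2.62, 2.62], [-0.44, 2.09], [-1.27, 1.32], [0.08, 2.57], [-1.32, 4.46], [0.12, 2], [-2.74, 2.74]. Speed limits (rad/s): [2.22, 2.22, 3.01, 3.01, 3.14, 3.14, 3.14].

## Interface

Orientations are given as a 3x3 rotation matrix whose columns are the frame's x, y, z axes.
In Python, from bench import arm gives the robot as it stands.
- The arm moves only by the tool servo_tool, never from a script. Its argument "moves" is a list of rows, each a list of 3 entries, a list of its own where there are three numbers: the gripper's target within -1 to 1 (shut at 1, half-way at 0, fully open at -1), then the shift along the tool's x, y, z in mm, then the turn, a rotation vector about the tool's x, y, z in rad. In form: [[grip, [tx, ty, tz], [wx, wy, wz]], ...]. A call has 1 to 20 rows; each row is the pose to reach, as a shift and turn from the pose commanded when the call began, along the tool's axes at that moment; what a row does not reach only later rows make up. A row lasts 1/12 s, in which the tool goes at most 41.7 mm and 7.16 degrees, less where a joint would pass 70% of its speed; a pose out of reach is approached as far as the arm can. A call with a gripper value outside its range is refused whole. The fingers move at their own pace and stop on an object; "grip_force" is the grip in N (left out, the last holds). Time passes only in rows, so rows that repeat a pose let the fingers close. It gives the time, the measured TCP pose, the force, the opening and the grip force at its end, in the units of the state.
- arm.read_state(): the state, without advancing time (a new reading comes with each control period).
- arm.capture(name): name is "scene" or "top" or "wrist"; returns a dict with "img" (480x640x3 uint8, red, green, blue), "fx", "fy", "cx", "cy" (pixels), "world_to_cam" (4x4, takes a point from world to camera coordinates). Camera axes: x right, y down, z forward; pixel columns grow to the right and rows downward; lengths in m; the calibration is good to about 2 mm. A picture is of the moment at which its call begins. There is no depth.
- arm.hand_in(): hands the job in; it is judged then, once.
Trained networks look in a picture, given as the dict that the camera call returned (one of the last four; its "shot" number tells which), for a name from the list of things; names that differ only in an ending like _2 or _b are one class to them, and where a whole thing is asked for, a point or a joint stands for the part that bears it (a point fixed in the world has none). Each returns a list of dicts, best first, with "p" (0 to 1); they miss things now and then, are a little off and sometimes report something else, mostly with a low value. They report only what shows in the picture. A call takes as long as a camera call. They do not tell look-alikes from the thing itself.
- arm.outline_of(target, picture): "mask" (480x640 bool, what is visible of it).
- arm.tip_of(target, picture): "location" ([x, y, z] in m, in the coordinates of the camera as it stood for that picture, good to about 4 mm: a listed point, or the origin of a listed thing).
The state is a dict: "time_s": time; "joint_positions": joint angles; "joint_velocities": joint speeds; "tau": joint torques, N m; "tcp_pos": TCP position; "ee_rot": TCP orientation; "wrist_force": force on the tool from outside, world axes, zero at the start; "ft_torque": the same for the moment, N m; "opening": opening from 0.0 (shut) to 1.0 (fully open); "grip_force": force on a finger pad.
Only numpy, scipy, OpenCV 4.12 (cv2) and the standard library are available. Lean on these libraries where they do the work, as an engineer would, in place of code of your own. Each camera call takes 0.05 s, during which the arm holds its last target. There are 200 camera calls.

## Task

Move the four cleaned parts from the grey stand to the green carrier, keeping their order as counted from the red-painted end of each: the part at the red end of the stand goes into the pocket at the red end of the carrier, the next into the next, and so on. Leave every part standing upright on the carrier's deck, in the middle of its pocket.

Things in the scene. Friction and masses are not known exactly. Their poses are not given: they have to be found in the camera images.
- piston_mid (a point): Small engine piston, bright aluminium with three dark ring grooves near its top: upright cylinder, diameter 44 mm, 50 mm high. Loose, stands upright on its own coloured plate in the grey stand. This point: its centre, half-way up (25 mm above its foot); z up.
- bush_mid (a point): Brass bush: upright cylinder, diameter 38 mm, with a collar of diameter 44 mm on its top 7 mm, dark bore; 56 mm high. Loose, stands upright on its own coloured plate in the grey stand. This point: its centre, half-way up (28 mm above its foot); z up.
- pinion_mid (a point): Dark steel pinion with teeth along its whole length: upright, outer diameter 40 mm, 54 mm high. Loose, stands upright on its own coloured plate in the grey stand. This point: its centre, half-way up (27 mm above its foot); z up.
- nut_mid (a point): Blue-painted long hexagonal coupling nut, dark bore: upright, 38 mm across flats, 44 mm across corners, 58 mm high; its x axis is square to a pair of flats. Loose, stands upright on its own coloured plate in the grey stand. This point: its centre, half-way up (29 mm above its foot); z up.
- plate_piston: Yellow plate, 64 x 62 x 4 mm, fixed on the grey stand's deck in the pocket where the piston starts (it stays there and so shows that pocket for good). Origin: centre of its underside, 20 mm above the table.
- plate_bush: White plate, 64 x 62 x 4 mm, fixed on the grey stand's deck in the pocket where the bush starts (it stays there and so shows that pocket for good). Origin: centre of its underside, 20 mm above the table.
- plate_pinion: Orange plate, 64 x 62 x 4 mm, fixed on the grey stand's deck in the pocket where the pinion starts (it stays there and so shows that pocket for good). Origin: centre of its underside, 20 mm above the table.
- plate_nut: Black plate, 64 x 62 x 4 mm, fixed on the grey stand's deck in the pocket where the nut starts (it stays there and so shows that pocket for good). Origin: centre of its underside, 20 mm above the table.
- stand: Grey stand, fixed; deck 90 x 292 mm, its surface 20 mm above the table; steel dividers (4 mm thick, 12 mm high; long sides open) make four pockets 68 mm wide in a row; red block (36 mm high) at the +y end. Origin: centre of underside, table height; y along the row to the red end, z up. Pocket centres from the red end: x = 0, y = +108, +36, -36, -108 mm. Holds the parts at the start.
- carrier: Green carrier, fixed; deck 90 x 292 mm, its surface 20 mm above the table; steel dividers (4 mm thick, 12 mm high; long sides open) make four pockets 68 mm wide in a row; red block (36 mm high) at the +y end. Origin: centre of underside, table height; y along the row to the red end, z up. Pocket centres from the red end: x = 0, y = +108, +36, -36, -108 mm. Empty at the start.
Not all that is in view belongs to the job. Of the things shaped like the part that bears nut_mid, the blue one is meant.

How it is judged:
At the end, for the whole second after the job is handed in: Each part stands released and at rest on the green carrier's deck (height within 4 mm), upright within 0.1 rad, its centre within 15 mm, in the carrier's x and in y, of the centre of the pocket with the same number from the red end as the one it came from in the stand (((y of plate_piston in the frame of stand between 0.088 and 0.128 m and y of piston_mid in the frame of carrier between 0.093 and 0.123 m) or (y of plate_piston in the frame of stand between 0.016 and 0.056 m and y of piston_mid in the frame of carrier between 0.021 and 0.051 m) or (y of plate_piston in the frame of stand between -0.056 and -0.016 m and y of piston_mid in the frame of carrier between -0.051 and -0.021 m) or (y of plate_piston in the frame of stand between -0.128 and -0.088 m and y of piston_mid in the frame of carrier between -0.123 and -0.093 m)) and x of piston_mid in the frame of carrier between -0.015 and 0.015 m and z of piston_mid in the frame of carrier between 0.041 and 0.049 m and angle between each of piston_mid, bush_mid, pinion_mid, nut_mid's own z axis and vertical below 0.1 rad and linear speed of each of piston, bush, pinion, nut below 0.02 m/s and angular speed of each of piston, bush, pinion, nut below 0.2 rad/s and ((y of plate_bush in the frame of stand between 0.088 and 0.128 m and y of bush_mid in the frame of carrier between 0.093 and 0.123 m) or (y of plate_bush in the frame of stand between 0.016 and 0.056 m and y of bush_mid in the frame of carrier between 0.021 and 0.051 m) or (y of plate_bush in the frame of stand between -0.056 and -0.016 m and y of bush_mid in the frame of carrier between -0.051 and -0.021 m) or (y of plate_bush in the frame of stand between -0.128 and -0.088 m and y of bush_mid in the frame of carrier between -0.123 and -0.093 m)) and x of bush_mid in the frame of carrier between -0.015 and 0.015 m and z of bush_mid in the frame of carrier between 0.044 and 0.052 m and ((y of plate_pinion in the frame of stand between 0.088 and 0.128 m and y of pinion_mid in the frame of carrier between 0.093 and 0.123 m) or (y of plate_pinion in the frame of stand between 0.016 and 0.056 m and y of pinion_mid in the frame of carrier between 0.021 and 0.051 m) or (y of plate_pinion in the frame of stand between -0.056 and -0.016 m and y of pinion_mid in the frame of carrier between -0.051 and -0.021 m) or (y of plate_pinion in the frame of stand between -0.128 and -0.088 m and y of pinion_mid in the frame of carrier between -0.123 and -0.093 m)) and x of pinion_mid in the frame of carrier between -0.015 and 0.015 m and z of pinion_mid in the frame of carrier between 0.043 and 0.051 m and ((y of plate_nut in the frame of stand between 0.088 and 0.128 m and y of nut_mid in the frame of carrier between 0.093 and 0.123 m) or (y of plate_nut in the frame of stand between 0.016 and 0.056 m and y of nut_mid in the frame of carrier between 0.021 and 0.051 m) or (y of plate_nut in the frame of stand between -0.056 and -0.016 m and y of nut_mid in the frame of carrier between -0.051 and -0.021 m) or (y of plate_nut in the frame of stand between -0.128 and -0.088 m and y of nut_mid in the frame of carrier between -0.123 and -0.093 m)) and x of nut_mid in the frame of carrier between -0.015 and 0.015 m and z of nut_mid in the frame of carrier between 0.045 and 0.053 m); the robot touches nothing.
It also fails if it takes over 106 s, if anything falls off the work surface, if the arm or the gripper's body presses on something with over 40 N, if the wrist force passes 120 N, or if a joint passes its speed limit or range.

## Working session

There is one attempt and no reset: what is moved stays moved. The work goes in short steps, Python scripts to look and compute and a tool call to move; the robot and the scene stay as the last step left them, time stands still between calls to the robot, and variables do not carry over. Pictures are saved under pics/ and viewed, at most 14 in all, crops included, and the job is handed in when it is done.

Besides the shell and the picture viewer there is one more tool, called as name(argument=value, ...) on one line, values as JSON. servo_tool: Moves the arm, as the interface text tells. Its arguments: {"type":"object","properties":{"moves":{"type":"array"},"grip_force":{"type":"number"}},"required":["moves"]}

```bash
ls; mkdir -p pics; cat > h.py <<'E'
import numpy as np, cv2
from bench import arm
def save(c,n): cv2.imwrite(f'pics/{n}.png',c['img'][:,:,::-1])
def world(c,p):
    T=np.linalg.inv(c['world_to_cam']); return (T@np.r_[p,1])[:3]
def proj(c,p):
    q=(c['world_to_cam']@np.r_[p,1])[:3]; return np.array([c['fx']*q[0]/q[2]+c['cx'],c['fy']*q[1]/q[2]+c['cy']])
def unproj(c,uv,z):
    T=np.linalg.inv(c['world_to_cam']); d=T[:3,:3]@np.array([(uv[0]-c['cx'])/c['fx'],(uv[1]-c['cy'])/c['fy'],1]); o=T[:3,3]
    return o+d*(z-o[2])/d[2]
E
python3 - <<'E'
from h import *
np.set_printoptions(precision=4,suppress=True)
s=arm.read_state(); print(s, arm.grip_depth)
for n in ['top','scene']:
    c=arm.capture(n); save(c,n+'0')
    for t in ['piston_mid','bush_mid','pinion_mid','nut_mid','plate_piston','plate_bush','plate_pinion','plate_nut','stand','carrier']:
        for r in arm.tip_of(t,c)[:3]:
            w=world(c,r['location']); print(n,t,round(r['p'],2),w,proj(c,w).round())
E
```

```text
pics
{'time_s': 0.0, 'joint_positions': array([-1.4026,  0.4352,  0.025 ,  1.5741, -0.0116,  1.134 , -0.0751]), 'joint_velocities': array([-0.001 , -0.0004,  0.0019,  0.0004, -0.0003, -0.0013, -0.0001]), 'tau': array([  0.0006, -66.7841,   0.9857, -31.445 ,  -0.0604,   0.0433,
         0.0002]), 'tcp_pos': array([0.1671, 0.6018, 0.2914]), 'ee_rot': array([[-0.9635,  0.2676, -0.0003],
       [ 0.2676,  0.9635, -0.0016],
       [-0.0002, -0.0016, -1.    ]]), 'wrist_force': array([-0.3648,  0.4154,  0.205 ]), 'ft_torque': array([ 0.0037, -0.0509,  0.0116]), 'grip_force': 0.0, 'opening': 1.0030713662831663} 0.0467
top piston_mid 0.76 [ 0.5354 -0.081   0.0479] [356. 283.]
top piston_mid 0.38 [ 0.5308 -0.1567  0.0224] [396. 287.]
top bush_mid 0.69 [ 0.5342 -0.2981  0.0509] [475. 285.]
top pinion_mid 0.79 [ 0.5263 -0.223   0.0501] [434. 288.]
top nut_mid 0.88 [ 0.6673 -0.0364  0.0289] [332. 213.]
top nut_mid 0.73 [ 0.7217 -0.1718  0.0289] [403. 186.]
top nut_mid 0.59 [ 0.5311 -0.1535  0.0536] [397. 285.]
top plate_piston 0.75 [ 0.5345 -0.0839  0.0169] [357. 284.]
top plate_piston 0.39 [ 0.5
[... 604 characters left out ...]
pinion_mid 0.73 [ 0.5288 -0.2258  0.0481] [216. 239.]
scene pinion_mid 0.18 [ 0.5303 -0.2957  0.0164] [186. 255.]
scene nut_mid 0.94 [ 0.7249 -0.1692  0.0253] [258. 319.]
scene nut_mid 0.85 [ 0.53   -0.1562  0.0534] [249. 232.]
scene plate_piston 0.54 [ 0.5323 -0.0825  0.0218] [285. 236.]
scene plate_bush 0.74 [ 0.5369 -0.2979  0.0206] [184. 257.]
scene plate_pinion 0.91 [ 0.5387 -0.2307  0.0187] [217. 252.]
scene plate_pinion 0.65 [ 0.5992  0.1883 -0.0001] [413. 242.]
scene plate_nut 0.61 [ 0.5332 -0.1595  0.0164] [250. 244.]
scene stand 0.7 [ 0.5316 -0.1917 -0.    ] [236. 251.]
scene carrier 0.59 [ 0.6002  0.1904 -0.0017] [414. 243.]
scene carrier 0.48 [ 0.5295 -0.2239  0.0505] [217. 239.]
```

View pics/top0.png

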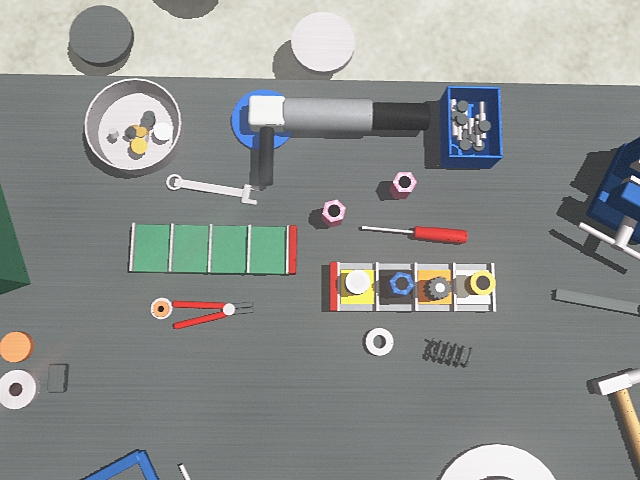

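View pics/scene0.png

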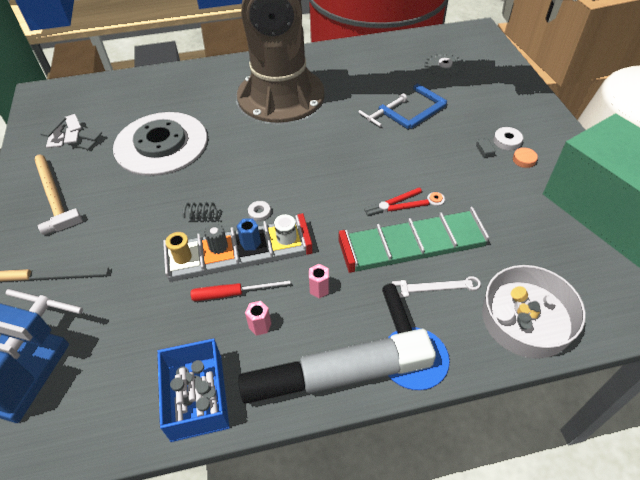

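The top picture shows the stand with its red end at the left, px (333,287), and from that end piston, nut, pinion, bush. The carrier's red end is at the right, px (293,250), so it is turned about π from the stand. The pink nuts are decoys. Next I measure the yaws and the nut's orientation.

```bash
python3 - <<'E'
from h import *
np.set_printoptions(precision=4,suppress=True)
c=arm.capture('top'); im=c['img'].astype(int); R,G,B=im[...,0],im[...,1],im[...,2]
u,v=np.meshgrid(range(640),range(480))
def rect(m,z,name):
    pts=np.array([unproj(c,(x,y),z)[:2] for x,y in zip(u[m],v[m])],np.float32)
    r=cv2.minAreaRect(pts*1000); print(name,m.sum(),np.round(r[0],1),np.round(r[1],1),round(r[2],2), pts.mean(0))
rect((G>R*1.4)&(G>B*1.1)&(u>100)&(u<310)&(v>200)&(v<300),.02,'green')
red=(R>130)&(G<70)&(B<70)&(v>200)&(v<330)
rect(red&(u>280)&(u<310),.036,'redC'); rect(red&(u>320)&(u<345)&(v>250),.036,'redS')
for t in ['piston_mid','bush_mid','pinion_mid','nut_mid']:
    for r in arm.outline_of(t,c)[:3]:
        m=r['mask']; print(t,round(r['p'],2),u[m].mean(),v[m].mean(),m.sum())
cv2.imwrite('pics/st.png',cv2.resize(c['img'][250:325,320:505,::-1],None,fx=4,fy=4,interpolation=cv2.INTER_CUBIC))
E
```

```text
green 6496 [597.8 189.6] [286.   90.8] 89.76 [0.598  0.1914]
redC 81 [598.6  36.8] [88. 13.] 0.96 [0.5972 0.0385]
redS 44 [529.9 -38.8] [88.3 11.1] 0.35 [ 0.5249 -0.0429]
piston_mid 0.76 356.2792452830189 282.1547169811321 530
bush_mid 0.86 479.23569023569024 283.24074074074076 594
pinion_mid 0.61 436.1566037735849 287.94150943396227 530
nut_mid 0.86 399.2914285714286 284.5466666666667 525
nut_mid 0.7 436.7619961612284 288.3243761996161 521
nut_mid 0.69 401.8816568047337 185.12820512820514 507
```

View pics/st.png

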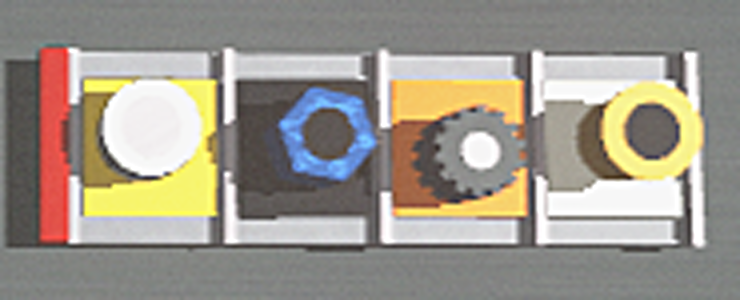

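servo_tool(moves=[[-1, [-535, -559, 0], [0, 0, 1.3]], [-1, [-535, -559, 0], [0, 0, 1.3]], [-1, [-535, -559, 0], [0, 0, 1.3]], [-1, [-535, -559, 0], [0, 0, 1.3]], [-1, [-535, -559, 0], [0, 0, 1.3]], [-1, [-535, -559, 0], [0, 0, 1.3]], [-1, [-535, -559, 0], [0, 0, 1.3]], [-1, [-535, -559, 0], [0, 0, 1.3]], [-1, [-535, -559, 0], [0, 0, 1.3]], [-1, [-535, -559, 0], [0, 0, 1.3]], [-1, [-535, -559, 0], [0, 0, 1.3]], [-1, [-535, -559, 0], [0, 0, 1.3]], [-1, [-535, -559, 0], [0, 0, 1.3]], [-1, [-535, -559, 0], [0, 0, 1.3]], [-1, [-535, -559, 0], [0, 0, 1.3]], [-1, [-535, -559, 0], [0, 0, 1.3]], [-1, [-535, -559, 0], [0, 0, 1.3]], [-1, [-535, -559, 0], [0, 0, 1.3]], [-1, [-535, -559, 0], [0, 0, 1.3]], [-1, [-535, -559, 0], [0, 0, 1.3]]], grip_force=25)

```text
time_s: 3.02
tcp_pos: [0.5347, -0.0855, 0.2927]
ee_rot: [[0.007, 1.0, 0.002], [1.0, -0.007, -0.003], [-0.003, 0.002, -1.0]]
wrist_force: [-0.7, -0.0, -0.5]
opening: 0.999
grip_force: 0.0
```

```bash
cat >> h.py <<'E'
TCP=lambda: arm.read_state()
def to_tool(p):
    s=arm.read_state(); return (s['ee_rot'].T@(np.asarray(p)-s['tcp_pos'])*1000).round(1)
E
python3 - <<'E'
from h import *
np.set_printoptions(precision=4,suppress=True)
s=arm.read_state(); print(s['time_s'],s['tcp_pos'],s['ee_rot'])
c=arm.capture('top')
for n,uv,z in [('piston',(357.7,282),.074),('nut',(401.7,283.2),.082),('pinion',(438,288),.078),('bush',(483,282.7),.08)]: print(n,unproj(c,uv,z))
c=arm.capture('wrist'); save(c,'w1')
for t in ['piston_mid','bush_mid','pinion_mid','nut_mid','stand']:
    for r in arm.tip_of(t,c)[:2]:
        w=world(c,r['location']); print(t,round(r['p'],2),w,proj(c,w).round())
E
```

```text
3.0167 [ 0.5347 -0.0855  0.2927] [[ 0.007   1.      0.0021]
 [ 1.     -0.0069 -0.0034]
 [-0.0034  0.0021 -1.    ]]
piston [ 0.5344 -0.0812  0.074 ]
nut [ 0.5325 -0.1584  0.082 ]
pinion [ 0.5251 -0.2234  0.078 ]
bush [ 0.5352 -0.3033  0.08  ]
piston_mid 0.66 [ 0.538  -0.086   0.0491] [323. 212.]
pinion_mid 0.62 [ 0.5285 -0.2271  0.0509] [314. 347.]
nut_mid 0.88 [ 0.671  -0.0362  0.0253] [464. 154.]
nut_mid 0.85 [ 0.5379 -0.1572  0.0483] [323. 283.]
```

View pics/w1.png

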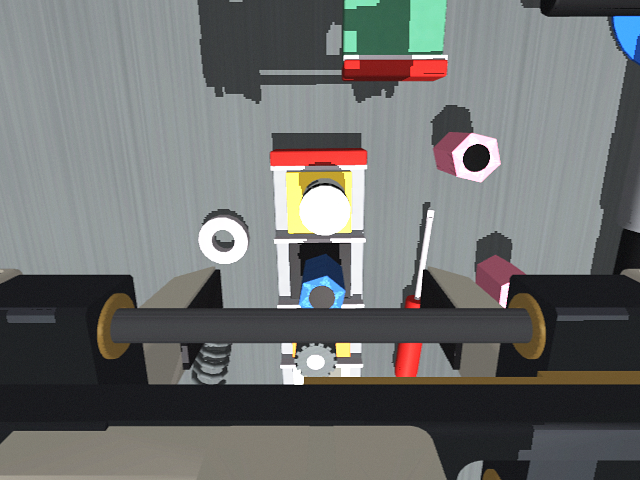

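The wrist picture shows the piston's top at px (325,208), the nut's at (322,293) and the pinion's at (316,361). They line up below the gripper.

```bash
python3 - <<'E'
from h import *
np.set_printoptions(precision=4,suppress=True)
c=arm.capture('wrist')
for n,uv,z in [('piston',(325,208),.074),('nut',(322,293.5),.082),('pinion',(316,361),.078),('yplate L',(286,203),.024),('yplate R',(360,203),.024),('div',(320,240),.032)]: print(n,unproj(c,uv,z))
print([ (unproj(c,p,.082)*1000).round() for p in [(301,290),(312,275),(336,277),(344,293),(333,311),(306,309)]])
print(to_tool([.536,-.083,.1007]))
E
```

```text
piston [ 0.5382 -0.0721  0.074 ]
nut [ 0.536  -0.1476  0.082 ]
pinion [ 0.5306 -0.2192  0.078 ]
yplate L [ 0.5004 -0.078   0.024 ]
yplate R [ 0.5732 -0.0778  0.024 ]
div [ 0.534  -0.1136  0.032 ]
[array([ 517., -144.,   82.]), array([ 527., -130.,   82.]), array([ 548., -132.,   82.]), array([ 555., -147.,   82.]), array([ 546., -165.,   82.]), array([ 522., -163.,   82.])]
[ -4.9   3.  191.6]
```

servo_tool(moves=[[-1, [0, 3, 40], [0, 0, 0]], [-1, [0, 3, 80], [0, 0, 0]], [-1, [0, 3, 120], [0, 0, 0]], [-1, [0, 3, 150], [0, 0, 0]], [-1, [0, 3, 170], [0, 0, 0]], [-1, [0, 3, 185], [0, 0, 0]], [-1, [0, 3, 191], [0, 0, 0]], [-1, [0, 3, 191], [0, 0, 0]], [-1, [0, 3, 191], [0, 0, 0]], [-1, [0, 3, 191], [0, 0, 0]]])

```text
time_s: 4.25
tcp_pos: [0.5369, -0.0794, 0.1024]
ee_rot: [[-0.0, 1.0, 0.002], [1.0, 0.0, 0.0], [0.0, 0.002, -1.0]]
wrist_force: [-0.4, -0.7, -0.1]
opening: 1.0
grip_force: 0.0
```

```bash
python3 - <<'E'
from h import *
np.set_printoptions(precision=4,suppress=True)
c=arm.capture('wrist'); save(c,'w2'); print(arm.read_state()['tcp_pos'],arm.read_state()['ee_rot'])
for t in ['piston_mid','nut_mid']:
    for r in arm.tip_of(t,c)[:2]:
        w=world(c,r['location']); print(t,round(r['p'],2),w,proj(c,w).round())
E
```

```text
[ 0.5369 -0.0794  0.1024] [[-0.0002  1.      0.0021]
 [ 1.      0.0002  0.0001]
 [ 0.0001  0.0021 -1.    ]]
piston_mid 0.59 [ 0.5367 -0.0823  0.0488] [316. 309.]
nut_mid 0.81 [ 0.6716 -0.038   0.0231] [605. 197.]
```

View pics/w2.png

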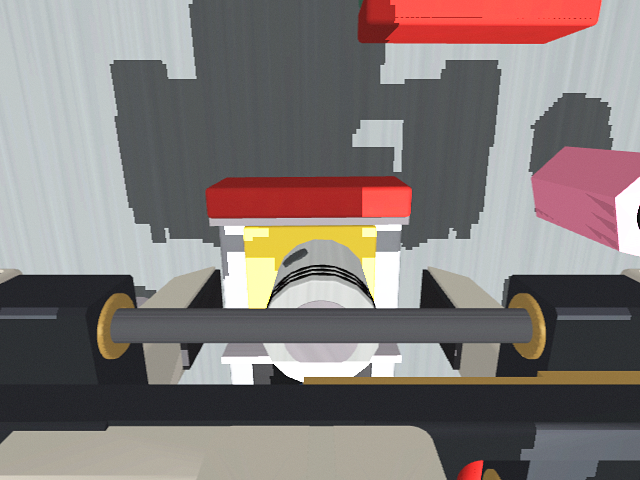

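The piston stands between the fingers, at px (320,310). I close and lift.

servo_tool(moves=[[1, [0, 0, 0], [0, 0, 0]], [1, [0, 0, 0], [0, 0, 0]], [1, [0, 0, 0], [0, 0, 0]], [1, [0, 0, 0], [0, 0, 0]], [1, [0, 0, 0], [0, 0, 0]], [1, [0, 0, 0], [0, 0, 0]], [1, [0, 0, 0], [0, 0, 0]], [1, [0, 0, 0], [0, 0, 0]], [1, [0, 0, 0], [0, 0, 0]], [1, [0, 0, -10], [0, 0, 0]], [1, [0, 0, -30], [0, 0, 0]], [1, [0, 0, -55], [0, 0, 0]], [1, [0, 0, -80], [0, 0, 0]], [1, [0, 0, -95], [0, 0, 0]], [1, [0, 0, -100], [0, 0, 0]], [1, [0, 0, -100], [0, 0, 0]]], grip_force=25)

```text
time_s: 5.73
tcp_pos: [0.5366, -0.0796, 0.2026]
ee_rot: [[0.0, 1.0, 0.002], [1.0, -0.0, 0.0], [0.0, 0.002, -1.0]]
wrist_force: [-0.2, -0.6, -2.1]
opening: 0.477
grip_force: 25.0
```

servo_tool(moves=[[1, [20, 8, 0], [0, 0, 0]], [1, [50, 20, 0], [0, 0, 0]], [1, [85, 32, 0], [0, 0, 0]], [1, [120, 46, 0], [0, 0, 0]], [1, [145, 56, 0], [0, 0, 0]], [1, [163, 62, 0], [0, 0, 0]], [1, [163, 62, 20], [0, 0, 0]], [1, [163, 62, 45], [0, 0, 0]], [1, [163, 62, 70], [0, 0, 0]], [1, [163, 62, 88], [0, 0, 0]], [1, [163, 62, 98], [0, 0, 0]], [1, [163, 62, 102], [0, 0, 0]], [1, [163, 62, 103], [0, 0, 0]], [1, [163, 62, 103], [0, 0, 0]], [1, [163, 62, 103], [0, 0, 0]], [1, [163, 62, 103], [0, 0, 0]]])

```text
time_s: 7.07
tcp_pos: [0.5985, 0.0835, 0.0987]
ee_rot: [[0.0, 1.0, 0.001], [1.0, -0.0, 0.0], [0.0, 0.001, -1.0]]
wrist_force: [0.5, 0.5, -1.6]
opening: 0.476
grip_force: 25.0
```

```bash
python3 - <<'E'
from h import *
np.set_printoptions(precision=4,suppress=True)
c=arm.capture('wrist'); save(c,'w3'); print(arm.read_state()['tcp_pos'])
c=arm.capture('top'); save(c,'t3')
E
```

```text
[0.5985 0.0835 0.0986]
```

View pics/w3.png

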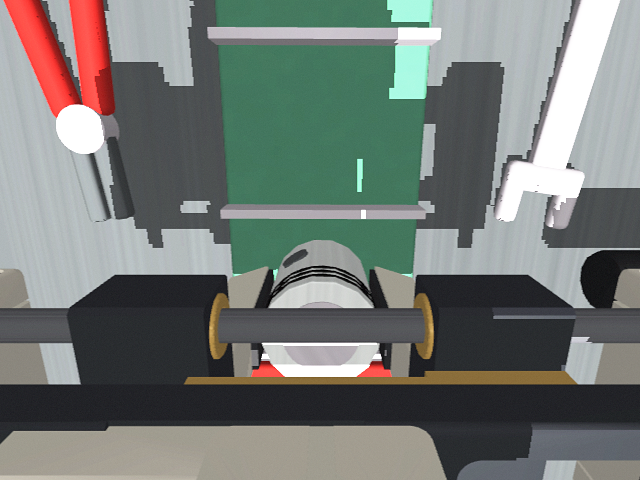

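The piston hangs upright between the fingers at px (320,310), centred on the deck in x and behind the first divider. I release it and go above the nut.

servo_tool(moves=[[-1, [0, 0, 0], [0, 0, 0]], [-1, [0, 0, 0], [0, 0, 0]], [-1, [0, 0, 0], [0, 0, 0]], [-1, [0, 0, 0], [0, 0, 0]], [-1, [0, 0, 0], [0, 0, 0]], [-1, [0, 0, 0], [0, 0, 0]], [-1, [0, 0, -20], [0, 0, 0]], [-1, [0, 0, -50], [0, 0, 0]], [-1, [0, 0, -85], [0, 0, 0]], [-1, [0, 0, -102], [0, 0, 0]], [-1, [-25, -7, -102], [0, 0, 0]], [-1, [-60, -16, -102], [0, 0, 0]], [-1, [-100, -27, -102], [0, 0, 0]], [-1, [-140, -37, -102], [0, 0, 0]], [-1, [-180, -48, -102], [0, 0, 0]], [-1, [-215, -57, -102], [0, 0, 0]], [-1, [-235, -63, -102], [0, 0, 0]], [-1, [-240, -64, -102], [0, 0, 0]], [-1, [-240, -64, -102], [0, 0, 0]], [-1, [-240, -64, -102], [0, 0, 0]]])

```text
time_s: 8.83
tcp_pos: [0.5344, -0.1558, 0.2002]
ee_rot: [[-0.0, 1.0, 0.0], [1.0, 0.0, 0.001], [0.001, 0.0, -1.0]]
wrist_force: [0.8, 1.1, -0.5]
opening: 1.002
grip_force: 0.0
```

```bash
python3 - <<'E'
from h import *
np.set_printoptions(precision=4,suppress=True)
c=arm.capture('wrist'); save(c,'w4'); print(arm.read_state()['tcp_pos'])
for t in ['piston_mid','nut_mid']:
    for r in arm.tip_of(t,c)[:2]:
        w=world(c,r['location']); print(t,round(r['p'],2),w,proj(c,w).round())
c=arm.capture('top')
r=arm.tip_of('piston_mid',c)[0];print(r['p'],world(c,r['location']))
cv2.imwrite('pics/w4c.png',cv2.resize(cv2.imread('pics/w4.png')[180:380,200:440],None,fx=3,fy=3,interpolation=cv2.INTER_CUBIC))
E
```

```text
[ 0.5347 -0.155   0.2   ]
nut_mid 0.93 [ 0.6707 -0.0355  0.0272] [527.  51.]
nut_mid 0.82 [ 0.7256 -0.1688  0.0249] [572. 245.]
0.81 [0.5973 0.0808 0.0426]
```

View pics/w4c.png

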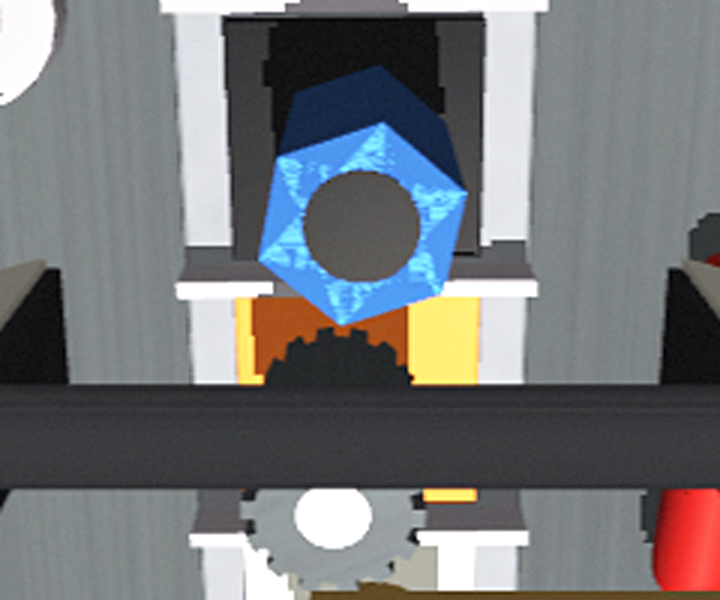

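The nut's top is centred at px (320,255), with corners at about 18° (mod 60). Its flats are therefore square to −12° yaw, and I turn the tool +0.21 about its z.

```bash
python3 - <<'E'
from h import *
np.set_printoptions(precision=4,suppress=True)
c=arm.capture('wrist');print(arm.read_state()['tcp_pos'])
for n,uv,z in [('nut',(320.3,255),.082),('pinion',(311,352.3),.078),('divA top',(319,276),.032),('L',(261,240),.02),('R',(378,240),.02)]: print(n,unproj(c,uv,z))
print(to_tool([.534,-.156,.1007]))
E
```

```text
[ 0.5345 -0.1554  0.2001]
nut [ 0.5361 -0.1561  0.082 ]
pinion [ 0.5302 -0.2251  0.078 ]
divA top [ 0.5351 -0.1905  0.032 ]
L [ 0.4907 -0.166   0.02  ]
R [ 0.5801 -0.1657  0.02  ]
[-0.7 -0.5 99.4]
```

servo_tool(moves=[[-1, [0, 1, 10], [0, 0, 0.1]], [-1, [0, 1, 30], [0, 0, 0.21]], [-1, [0, 1, 60], [0, 0, 0.21]], [-1, [0, 1, 85], [0, 0, 0.21]], [-1, [0, 1, 96], [0, 0, 0.21]], [-1, [0, 1, 98], [0, 0, 0.21]], [-1, [0, 1, 98], [0, 0, 0.21]], [-1, [0, 1, 98], [0, 0, 0.21]], [1, [0, 1, 98], [0, 0, 0.21]], [1, [0, 1, 98], [0, 0, 0.21]], [1, [0, 1, 98], [0, 0, 0.21]], [1, [0, 1, 98], [0, 0, 0.21]], [1, [0, 1, 98], [0, 0, 0.21]], [1, [0, 1, 98], [0, 0, 0.21]], [1, [0, 1, 98], [0, 0, 0.21]], [1, [0, 1, 98], [0, 0, 0.21]], [1, [0, 1, 98], [0, 0, 0.21]], [1, [0, 1, 98], [0, 0, 0.21]]])

```text
time_s: 10.63
tcp_pos: [0.535, -0.1565, 0.1022]
ee_rot: [[0.208, 0.978, -0.0], [0.978, -0.208, 0.0], [0.0, -0.0, -1.0]]
wrist_force: [-0.3, 0.4, 1.0]
opening: 0.415
grip_force: 25.0
```

servo_tool(moves=[[1, [0, 0, -15], [0, 0, 0]], [1, [0, 0, -45], [0, 0, 0]], [1, [0, 0, -80], [0, 0, 0]], [1, [0, 0, -100], [0, 0, 0]], [1, [25, 0, -100], [0, 0, -0.05]], [1, [60, 0, -100], [0, 0, -0.1]], [1, [100, -1, -100], [0, 0, -0.15]], [1, [140, -1, -100], [0, 0, -0.21]], [1, [180, -2, -100], [0, 0, -0.21]], [1, [220, -2, -100], [0, 0, -0.21]], [1, [260, -2, -100], [0, 0, -0.21]], [1, [295, -3, -100], [0, 0, -0.21]], [1, [313, -3, -100], [0, 0, -0.21]], [1, [318, -3, -95], [0, 0, -0.21]], [1, [318, -3, -70], [0, 0, -0.21]], [1, [318, -3, -40], [0, 0, -0.21]], [1, [318, -3, -15], [0, 0, -0.21]], [1, [318, -3, -3], [0, 0, -0.21]], [1, [318, -3, 3], [0, 0, -0.21]], [1, [318, -3, 3], [0, 0, -0.21]]])

```text
time_s: 12.3
tcp_pos: [0.5979, 0.1542, 0.0988]
ee_rot: [[0.001, 1.0, -0.002], [1.0, -0.001, -0.001], [-0.001, -0.002, -1.0]]
wrist_force: [1.2, 0.7, -2.4]
opening: 0.412
grip_force: 25.0
```

servo_tool(moves=[[1, [0, 0, 0], [0, 0, 0]], [1, [0, 0, 0], [0, 0, 0]]])

```text
time_s: 12.47
tcp_pos: [0.5992, 0.1548, 0.1001]
ee_rot: [[0.001, 1.0, 0.002], [1.0, -0.001, 0.0], [0.0, 0.002, -1.0]]
wrist_force: [1.0, -0.2, -2.8]
opening: 0.41
grip_force: 25.0
```

servo_tool(moves=[[1, [0, 0, 1], [0, 0, 0]], [1, [0, 0, 1], [0, 0, 0]], [-1, [0, 0, 1], [0, 0, 0]], [-1, [0, 0, 1], [0, 0, 0]], [-1, [0, 0, 1], [0, 0, 0]], [-1, [0, 0, 1], [0, 0, 0]], [-1, [0, 0, 1], [0, 0, 0]], [-1, [0, 0, 1], [0, 0, 0]], [-1, [0, 0, -20], [0, 0, 0]], [-1, [0, 0, -55], [0, 0, 0]], [-1, [0, 0, -90], [0, 0, 0]], [-1, [0, 0, -100], [0, 0, 0]], [-1, [-40, -7, -100], [0, 0, 0]], [-1, [-80, -15, -100], [0, 0, 0]], [-1, [-120, -22, -100], [0, 0, 0]], [-1, [-160, -30, -100], [0, 0, 0]], [-1, [-200, -37, -100], [0, 0, 0]], [-1, [-240, -44, -100], [0, 0, 0]], [-1, [-280, -52, -100], [0, 0, 0]], [-1, [-320, -59, -100], [0, 0, 0]]])

```text
time_s: 14.13
tcp_pos: [0.5387, -0.1667, 0.1993]
ee_rot: [[-0.0, 1.0, 0.0], [1.0, 0.0, 0.0], [0.0, 0.0, -1.0]]
wrist_force: [0.8, 0.2, 0.1]
opening: 1.001
grip_force: 0.0
```

servo_tool(moves=[[-1, [-40, -7, 0], [0, 0, 0]], [-1, [-59, -11, 0], [0, 0, 0]], [-1, [-59, -11, 0], [0, 0, 0]], [-1, [-59, -11, 0], [0, 0, 0]]])

```text
time_s: 14.47
tcp_pos: [0.5279, -0.2253, 0.1992]
ee_rot: [[0.003, 1.0, 0.0], [1.0, -0.003, -0.0], [-0.0, 0.0, -1.0]]
wrist_force: [0.1, 0.7, -0.5]
opening: 1.002
grip_force: 0.0
```

```bash
python3 - <<'E'
from h import *
np.set_printoptions(precision=4,suppress=True)
c=arm.capture('wrist'); save(c,'w5'); s=arm.read_state(); print(s['tcp_pos'],s['time_s'])
for t in ['pinion_mid','bush_mid']:
    for r in arm.tip_of(t,c)[:2]:
        w=world(c,r['location']); print(t,round(r['p'],2),w,proj(c,w).round())
c=arm.capture('top')
for t in ['nut_mid','piston_mid']:
  for r in arm.tip_of(t,c)[:3]:print(t,r['p'],world(c,r['location']))
E
```

```text
[ 0.5285 -0.2236  0.199 ] 14.5167
pinion_mid 0.71 [ 0.527  -0.2261  0.0506] [317. 240.]
bush_mid 0.68 [ 0.5374 -0.3066  0.0519] [332. 345.]
bush_mid 0.42 [ 0.5263 -0.2259  0.0491] [316. 239.]
nut_mid 0.9 [ 0.667  -0.0349  0.0309]
nut_mid 0.74 [0.5962 0.1525 0.0479]
piston_mid 0.66 [0.5965 0.0798 0.041 ]
piston_mid 0.22 [0.5978 0.153  0.052 ]
```

View pics/w5.png

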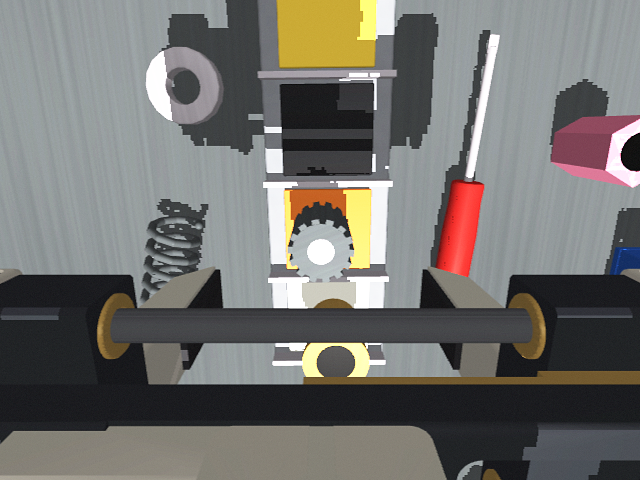

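The nut and piston stand in pockets 2 and 1. The pinion's top, at px (320,250), lies below the gripper. I descend, grip and lift.

servo_tool(moves=[[-1, [0, 0, 20], [0, 0, 0]], [-1, [0, 0, 55], [0, 0, 0]], [-1, [0, 0, 85], [0, 0, 0]], [-1, [0, 0, 95], [0, 0, 0]], [-1, [0, 0, 97], [0, 0, 0]], [-1, [0, 0, 97], [0, 0, 0]], [-1, [0, 0, 97], [0, 0, 0]], [1, [0, 0, 97], [0, 0, 0]], [1, [0, 0, 97], [0, 0, 0]], [1, [0, 0, 97], [0, 0, 0]], [1, [0, 0, 97], [0, 0, 0]], [1, [0, 0, 97], [0, 0, 0]], [1, [0, 0, 97], [0, 0, 0]], [1, [0, 0, 97], [0, 0, 0]], [1, [0, 0, 97], [0, 0, 0]], [1, [0, 0, 97], [0, 0, 0]], [1, [0, 0, 97], [0, 0, 0]]])

```text
time_s: 16.18
tcp_pos: [0.5282, -0.2239, 0.1022]
ee_rot: [[0.0, 1.0, -0.0], [1.0, -0.0, 0.0], [0.0, -0.0, -1.0]]
wrist_force: [-2.3, 0.3, 1.0]
opening: 0.434
grip_force: 25.0
```

servo_tool(moves=[[1, [0, 0, -15], [0, 0, 0]], [1, [0, 0, -45], [0, 0, 0]], [1, [0, 0, -80], [0, 0, 0]], [1, [0, 0, -100], [0, 0, 0]], [1, [25, 4, -100], [0, 0, 0]], [1, [60, 9, -100], [0, 0, 0]], [1, [100, 15, -100], [0, 0, 0]], [1, [140, 22, -100], [0, 0, 0]], [1, [180, 28, -100], [0, 0, 0]], [1, [220, 34, -100], [0, 0, 0]], [1, [260, 40, -100], [0, 0, 0]], [1, [300, 46, -100], [0, 0, 0]], [1, [340, 53, -100], [0, 0, 0]], [1, [380, 59, -100], [0, 0, 0]], [1, [415, 64, -100], [0, 0, 0]], [1, [440, 68, -100], [0, 0, 0]], [1, [451, 70, -100], [0, 0, 0]], [1, [451, 70, -100], [0, 0, 0]], [1, [451, 70, -100], [0, 0, 0]]])

```text
time_s: 17.77
tcp_pos: [0.5981, 0.2268, 0.2015]
ee_rot: [[-0.001, 1.0, -0.001], [1.0, 0.001, -0.001], [-0.001, -0.001, -1.0]]
wrist_force: [0.2, -0.2, -3.1]
opening: 0.432
grip_force: 25.0
```

servo_tool(moves=[[1, [0, 0, 20], [0, 0, 0]], [1, [0, 0, 55], [0, 0, 0]], [1, [0, 0, 85], [0, 0, 0]], [1, [0, 0, 98], [0, 0, 0]], [1, [0, 0, 103], [0, 0, 0]], [1, [0, 0, 103], [0, 0, 0]], [1, [0, 0, 103], [0, 0, 0]], [1, [0, 0, 103], [0, 0, 0]]])

```text
time_s: 18.43
tcp_pos: [0.5995, 0.2264, 0.1004]
ee_rot: [[0.001, 1.0, 0.002], [1.0, -0.001, 0.0], [0.0, 0.002, -1.0]]
wrist_force: [0.1, 0.2, -3.5]
opening: 0.428
grip_force: 25.0
```

servo_tool(moves=[[1, [0, 0, 1.5], [0, 0, 0]], [1, [0, 0, 1.5], [0, 0, 0]], [-1, [0, 0, 1.5], [0, 0, 0]], [-1, [0, 0, 1.5], [0, 0, 0]], [-1, [0, 0, 1.5], [0, 0, 0]], [-1, [0, 0, 1.5], [0, 0, 0]], [-1, [0, 0, 1.5], [0, 0, 0]], [-1, [0, 0, 1.5], [0, 0, 0]], [-1, [0, 0, -20], [0, 0, 0]], [-1, [0, 0, -55], [0, 0, 0]], [-1, [0, 0, -90], [0, 0, 0]], [-1, [0, 0, -100], [0, 0, 0]], [-1, [-40, -5, -100], [0, 0, 0]], [-1, [-80, -10, -100], [0, 0, 0]], [-1, [-120, -14, -100], [0, 0, 0]], [-1, [-160, -19, -100], [0, 0, 0]], [-1, [-200, -24, -100], [0, 0, 0]], [-1, [-240, -29, -100], [0, 0, 0]], [-1, [-280, -33, -100], [0, 0, 0]], [-1, [-320, -38, -100], [0, 0, 0]]])

```text
time_s: 20.1
tcp_pos: [0.56, -0.0946, 0.1993]
ee_rot: [[-0.0, 1.0, 0.001], [1.0, 0.0, 0.0], [0.0, 0.001, -1.0]]
wrist_force: [0.7, 0.6, 1.1]
opening: 1.0
grip_force: 0.0
```

servo_tool(moves=[[-1, [-40, -5, 0], [0, 0, 0]], [-1, [-80, -10, 0], [0, 0, 0]], [-1, [-120, -14, 0], [0, 0, 0]], [-1, [-160, -19, 0], [0, 0, 0]], [-1, [-195, -23, 0], [0, 0, 0]], [-1, [-209, -25, 0], [0, 0, 0]], [-1, [-209, -25, 0], [0, 0, 0]], [-1, [-209, -25, 0], [0, 0, 0]], [-1, [-209, -25, 0], [0, 0, 0]]])

```text
time_s: 20.85
tcp_pos: [0.5358, -0.3006, 0.1989]
ee_rot: [[-0.001, 1.0, -0.0], [1.0, 0.001, 0.001], [0.001, -0.0, -1.0]]
wrist_force: [0.3, 1.2, -0.4]
opening: 1.0
grip_force: 0.0
```

```bash
python3 - <<'E'
from h import *
np.set_printoptions(precision=4,suppress=True)
c=arm.capture('wrist'); save(c,'w6'); s=arm.read_state(); print(s['tcp_pos'],s['time_s'])
for t in ['bush_mid']:
    for r in arm.tip_of(t,c)[:2]:
        w=world(c,r['location']); print(t,round(r['p'],2),w,proj(c,w).round())
c=arm.capture('top')
for t in ['pinion_mid','bush_mid']:
  for r in arm.tip_of(t,c)[:3]:print(t,r['p'],world(c,r['location']))
E
```

```text
[ 0.5361 -0.3001  0.1989] 20.9
bush_mid 0.92 [ 0.5364 -0.3049  0.0537] [319. 246.]
pinion_mid 0.95 [0.5986 0.227  0.0461]
bush_mid 0.61 [ 0.533  -0.2992  0.0532]
bush_mid 0.47 [0.5954 0.0802 0.0415]
```

View pics/w6.png

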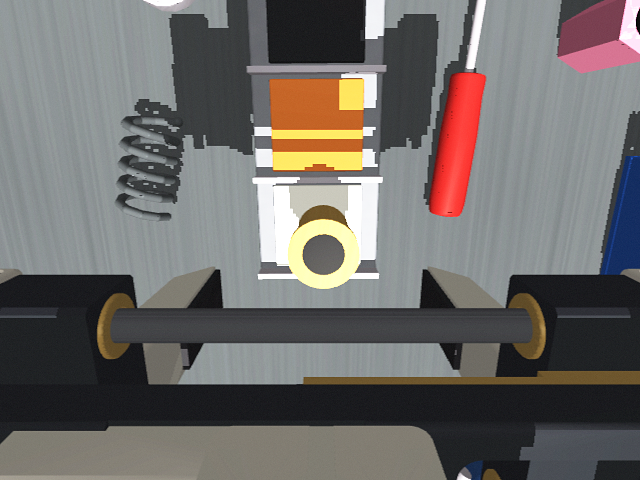

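The pinion is in pocket 3. The bush's top, at px (323,254), lies below the gripper. I descend slightly lower, below its collar, and grip.

servo_tool(moves=[[-1, [0, 1, 20], [0, 0, 0]], [-1, [0, 1, 55], [0, 0, 0]], [-1, [0, 1, 85], [0, 0, 0]], [-1, [0, 1, 98], [0, 0, 0]], [-1, [0, 1, 102], [0, 0, 0]], [-1, [0, 1, 102], [0, 0, 0]], [-1, [0, 1, 102], [0, 0, 0]], [1, [0, 1, 102], [0, 0, 0]], [1, [0, 1, 102], [0, 0, 0]], [1, [0, 1, 102], [0, 0, 0]], [1, [0, 1, 102], [0, 0, 0]], [1, [0, 1, 102], [0, 0, 0]], [1, [0, 1, 102], [0, 0, 0]], [1, [0, 1, 102], [0, 0, 0]], [1, [0, 1, 102], [0, 0, 0]], [1, [0, 1, 102], [0, 0, 0]], [1, [0, 1, 102], [0, 0, 0]]])

```text
time_s: 22.52
tcp_pos: [0.5366, -0.3019, 0.0973]
ee_rot: [[0.0, 1.0, 0.0], [1.0, -0.0, -0.0], [-0.0, 0.0, -1.0]]
wrist_force: [0.1, -1.0, -0.2]
opening: 0.467
grip_force: 25.0
```

```bash
python3 - <<'E'
from h import *
c=arm.capture('wrist'); save(c,'w7'); s=arm.read_state(); print(s['opening'],s['grip_force'],s['ft_torque'])
cv2.imwrite('pics/w7c.png',cv2.resize(cv2.imread('pics/w7.png')[180:390,200:440],None,fx=3.3,fy=2.8))
E
```

```text
0.46434949861473274 24.997325241565704 [-0.16673493 -0.04607075  0.00364235]
```

View pics/w7c.png

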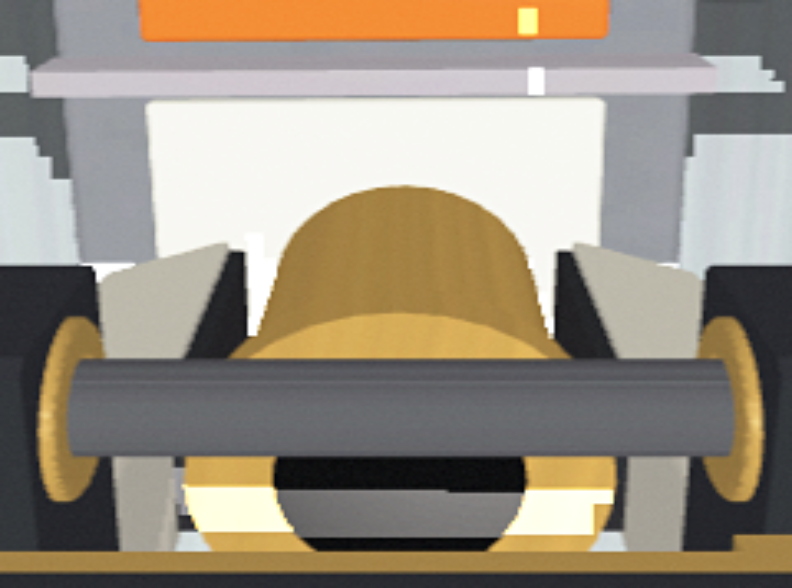

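The bush is gripped by its collar, high on the pads, with an opening of 43 mm that is creeping. I re-grip with the collar at the pad centre.

servo_tool(moves=[[-0.3, [0, 0, 0], [0, 0, 0]], [-0.3, [0, 0, 0], [0, 0, 0]], [-0.3, [0, 0, 0], [0, 0, 0]], [-0.3, [0, 0, -12], [0, 0, 0]], [-0.3, [0, 0, -24], [0, 0, 0]], [-0.3, [0, 0, -24], [0, 0, 0]], [-0.3, [0, 0, -24], [0, 0, 0]], [1, [0, 0, -24], [0, 0, 0]], [1, [0, 0, -24], [0, 0, 0]], [1, [0, 0, -24], [0, 0, 0]], [1, [0, 0, -24], [0, 0, 0]], [1, [0, 0, -24], [0, 0, 0]], [1, [0, 0, -24], [0, 0, 0]], [1, [0, 0, -24], [0, 0, 0]], [1, [0, 0, -24], [0, 0, 0]]])

```text
time_s: 23.82
tcp_pos: [0.5363, -0.3018, 0.121]
ee_rot: [[0.0, 1.0, -0.0], [1.0, -0.0, 0.0], [0.0, -0.0, -1.0]]
wrist_force: [-0.0, 0.3, -2.7]
opening: 0.465
grip_force: 25.0
```

servo_tool(moves=[[1, [0, 0, -2], [0, 0, 0]], [1, [0, 0, -8], [0, 0, 0]], [1, [0, 0, -20], [0, 0, 0]], [1, [0, 0, -40], [0, 0, 0]], [1, [0, 0, -40], [0, 0, 0]], [1, [0, 0, -40], [0, 0, 0]]], grip_force=35)

```text
time_s: 24.32
tcp_pos: [0.5372, -0.3024, 0.1629]
ee_rot: [[0.0, 1.0, 0.003], [1.0, -0.0, -0.001], [-0.001, 0.003, -1.0]]
wrist_force: [0.1, 0.4, -2.3]
opening: 0.463
grip_force: 35.0
```

```bash
python3 - <<'E'
from h import *
c=arm.capture('wrist'); save(c,'w8'); s=arm.read_state(); print(s['opening'],s['grip_force'],s['ft_torque'],s['tcp_pos'])
E
```

```text
0.4612143533730366 34.99976634979248 [-0.06954563  0.0394804   0.03603849] [ 0.53667954 -0.30190136  0.16178468]
```

View pics/w8.png

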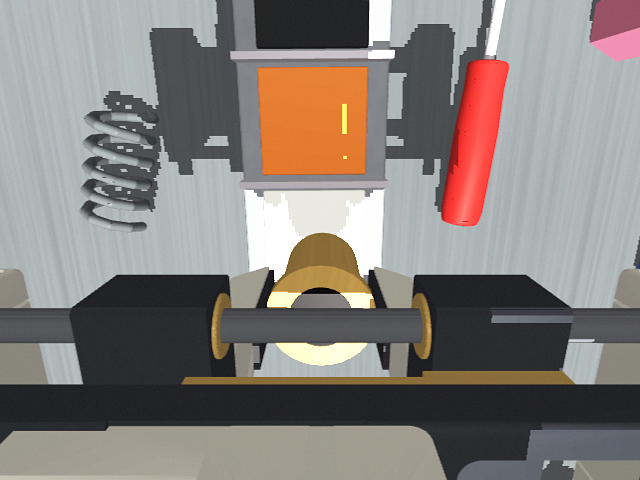

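```bash
python3 - <<'E'
from h import *
c=arm.capture('wrist'); s=arm.read_state(); print(s['opening'],s['tcp_pos'])
p=s['tcp_pos']
for dy in (-.01,-.005,0,.005,.01,.015): print(dy,proj(c,[p[0],p[1]+dy+.022,.1205]).round(),proj(c,[p[0],p[1]+dy-.022,.1205]).round())
im=c['img'].astype(int); col=im[225:375,322]; print([(225+i,tuple(v)) for i,v in enumerate(col) if i%4==0])
for r in arm.tip_of('bush_mid',c)[:2]: print(r['p'],world(c,r['location']))
E
```

```text
0.46130024719640955 [ 0.53636374 -0.30166035  0.16114855]
-0.01 [315. 289.] [315. 385.]
-0.005 [315. 277.] [315. 375.]
0 [315. 265.] [315. 365.]
0.005 [315. 252.] [315. 354.]
0.01 [315. 240.] [315. 343.]
0.015 [315. 227.] [315. 332.]
[(225, (np.int64(234), np.int64(232), np.int64(225))), (229, (np.int64(233), np.int64(234), np.int64(225))), (233, (np.int64(133), np.int64(101), np.int64(45))), (237, (np.int64(137), np.int64(106), np.int64(56))), (241, (np.int64(137), np.int64(105), np.int64(56))), (245, (np.int64(136), np.int64(106), np.int64(53))), (249, (np.int64(136), np.int64(107), np.int64(54))), (253, (np.int64(135), np.int64(105), np.int64(53))), (257, (np.int64(136), np.int64(106), np.int64(53))), (261, (np.int64(138), np.int64(107), np.int64(55))), (265, (np.int64(151), np.int64(117), np.int64(59))), (269, (np.int64(183), np.int64(144), np.int64(70))), (273, (np.int64(183), np.int64(142), np.int64(72))), (277, (np.int64(185), np.int64(144), np.int64(73))), (281, (np.int64(183), np.int64(145), np.int64(73))), (285, (np.int64(187), np.int64(146), np.int64(73))), (289, (np.int64
[... 481 characters left out ...]
(89), np.int64(90))), (329, (np.int64(91), np.int64(92), np.int64(94))), (333, (np.int64(86), np.int64(86), np.int64(91))), (337, (np.int64(80), np.int64(82), np.int64(84))), (341, (np.int64(73), np.int64(75), np.int64(81))), (345, (np.int64(121), np.int64(111), np.int64(105))), (349, (np.int64(255), np.int64(255), np.int64(216))), (353, (np.int64(255), np.int64(255), np.int64(220))), (357, (np.int64(255), np.int64(255), np.int64(219))), (361, (np.int64(255), np.int64(255), np.int64(218))), (365, (np.int64(246), np.int64(233), np.int64(193))), (369, (np.int64(180), np.int64(183), np.int64(188))), (373, (np.int64(178), np.int64(182), np.int64(186)))]
0.79 [ 0.535522   -0.3064624   0.09507565]
```

The bush hangs upright and centred in the fingers, with a steady grip. I carry it to pocket 4.

servo_tool(moves=[[1, [0, 0, -25], [0, 0, 0]], [1, [0, 0, -55], [0, 0, 0]], [1, [20, 2, -60], [0, 0, 0]], [1, [50, 5, -60], [0, 0, 0]], [1, [85, 9, -60], [0, 0, 0]], [1, [120, 12, -60], [0, 0, 0]], [1, [155, 16, -60], [0, 0, 0]], [1, [190, 20, -60], [0, 0, 0]], [1, [225, 23, -60], [0, 0, 0]], [1, [260, 27, -60], [0, 0, 0]], [1, [295, 30, -60], [0, 0, 0]], [1, [330, 34, -60], [0, 0, 0]], [1, [365, 38, -60], [0, 0, 0]], [1, [400, 41, -60], [0, 0, 0]], [1, [435, 45, -60], [0, 0, 0]], [1, [470, 48, -60], [0, 0, 0]], [1, [505, 52, -60], [0, 0, 0]], [1, [540, 56, -60], [0, 0, 0]], [1, [570, 59, -60], [0, 0, 0]], [1, [590, 61, -60], [0, 0, 0]]])

```text
time_s: 26.13
tcp_pos: [0.5965, 0.2925, 0.2199]
ee_rot: [[-0.004, 1.0, -0.002], [1.0, 0.004, 0.001], [0.001, -0.002, -1.0]]
wrist_force: [-0.0, 0.6, -1.8]
opening: 0.465
grip_force: 35.0
```

servo_tool(moves=[[1, [11, 1, 0], [0, 0, 0]], [1, [11, 1, 0], [0, 0, 0]], [1, [11, 1, 20], [0, 0, 0]], [1, [11, 1, 50], [0, 0, 0]], [1, [11, 1, 80], [0, 0, 0]], [1, [11, 1, 95], [0, 0, 0]], [1, [11, 1, 102], [0, 0, 0]], [1, [11, 1, 102], [0, 0, 0]], [1, [11, 1, 102], [0, 0, 0]], [1, [11, 1, 102], [0, 0, 0]]])

```text
time_s: 26.97
tcp_pos: [0.5993, 0.2982, 0.1203]
ee_rot: [[0.001, 1.0, 0.001], [1.0, -0.001, 0.0], [0.0, 0.001, -1.0]]
wrist_force: [0.1, 0.4, -2.8]
opening: 0.464
grip_force: 35.0
```

```bash
python3 - <<'E'
from h import *
c=arm.capture('wrist'); save(c,'w9'); s=arm.read_state(); print(s['opening'],s['grip_force'],s['wrist_force'],s['tcp_pos'])
E
```

```text
0.4655588081769913 34.99967157840729 [ 0.28449719 -0.52992852 -2.27203611] [0.59922001 0.29861947 0.12036054]
```

View pics/w9.png

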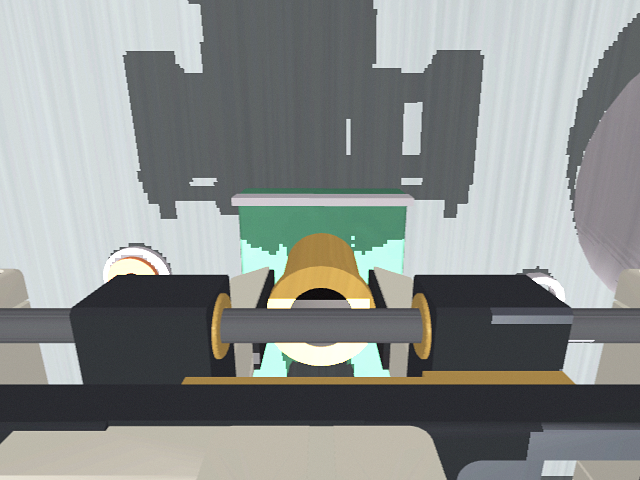

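The bush is upright over pocket 4, centred on the deck. I lower 2.5 mm, release and lift clear.

servo_tool(moves=[[1, [0, 0, 1.5], [0, 0, 0]], [1, [0, 0, 2.5], [0, 0, 0]], [1, [0, 0, 2.5], [0, 0, 0]], [1, [0, 0, 2.5], [0, 0, 0]], [-1, [0, 0, 2.5], [0, 0, 0]], [-1, [0, 0, 2.5], [0, 0, 0]], [-1, [0, 0, 2.5], [0, 0, 0]], [-1, [0, 0, 2.5], [0, 0, 0]], [-1, [0, 0, 2.5], [0, 0, 0]], [-1, [0, 0, 2.5], [0, 0, 0]], [-1, [0, 0, -20], [0, 0, 0]], [-1, [0, 0, -60], [0, 0, 0]], [-1, [0, 0, -100], [0, 0, 0]], [-1, [-40, -40, -120], [0, 0, 0]], [-1, [-75, -75, -120], [0, 0, 0]], [-1, [-105, -105, -120], [0, 0, 0]], [-1, [-135, -135, -120], [0, 0, 0]], [-1, [-165, -165, -120], [0, 0, 0]], [-1, [-195, -165, -120], [0, 0, 0]], [-1, [-195, -165, -120], [0, 0, 0]]])

```text
time_s: 28.68
tcp_pos: [0.4301, 0.0991, 0.2392]
ee_rot: [[0.004, 1.0, -0.002], [1.0, -0.004, 0.0], [0.0, -0.002, -1.0]]
wrist_force: [-0.5, -1.1, -0.2]
opening: 0.996
grip_force: 0.0
```

```bash
python3 - <<'E'
from h import *
np.set_printoptions(precision=4,suppress=True)
for n in ('top','scene'):
  c=arm.capture(n); save(c,n+'9')
  for t in ['piston_mid','nut_mid','pinion_mid','bush_mid','carrier']:
    for r in arm.tip_of(t,c)[:2]:print(n,t,round(r['p'],2),world(c,r['location']))
t=cv2.imread('pics/top9.png')[200:300,110:310]; s=cv2.imread('pics/scene9.png')[180:290,310:510]
cv2.imwrite('pics/fin.png',np.vstack([cv2.resize(t,(560,280)),cv2.resize(s,(560,308))]))
E
```

```text
top nut_mid 0.96 [ 0.7212 -0.1736  0.03  ]
top nut_mid 0.82 [0.6    0.1563 0.049 ]
top pinion_mid 0.89 [0.5974 0.2309 0.0474]
top pinion_mid 0.39 [ 0.5339 -0.1945  0.0031]
top bush_mid 0.97 [0.5939 0.3037 0.0495]
top carrier 0.93 [0.6004 0.1928 0.0007]
scene piston_mid 0.95 [0.5946 0.0826 0.0439]
scene piston_mid 0.54 [0.5961 0.2236 0.0469]
scene nut_mid 0.95 [ 0.6705 -0.039   0.0244]
scene nut_mid 0.81 [0.601  0.1552 0.0512]
scene pinion_mid 0.81 [0.5991 0.2267 0.0457]
scene bush_mid 0.66 [0.5971 0.3025 0.0491]
scene carrier 0.61 [ 0.5996  0.1893 -0.    ]
```

View pics/fin.png

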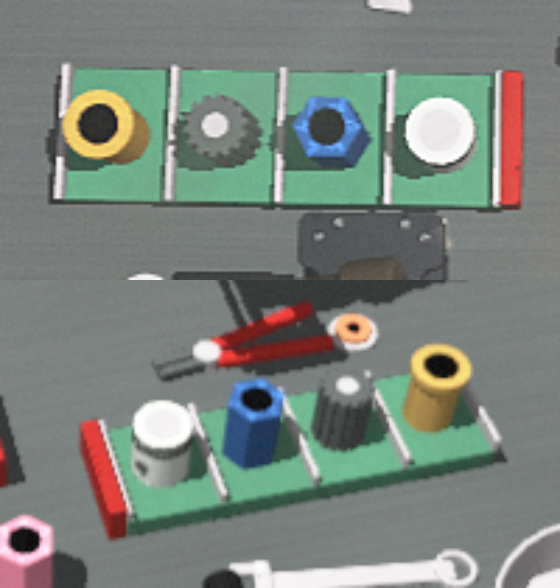

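All four parts stand upright in the right order from the red end (piston, nut, pinion, bush). Each is within about 5 mm of its pocket centre.

```bash
python3 -c "
from bench import arm
print(arm.hand_in())"
```

```text
the job is handed in; nothing more can be done
None
```

The job is handed in: the piston, nut, pinion and bush stand upright in carrier pockets 1 to 4 from the red end, each within about 5 mm of centre by the cameras after about 29 s; no verdict came back.

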